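# Shift the labeller's format lever to the ring slot

## Robot

A 6-joint arm with a two-finger parallel gripper is mounted at the origin on the work surface. World frame = base frame: x ahead of the robot, y to its left, z up, the work surface at z = 0. Lengths are in mm, angles in rad, forces in N, time in s.
With the tool pointing down it reaches from about 375 to 825 mm from the base axis. Payload 5.5 kg.
Tool frame: the origin (TCP) lies at the very end of the fingers, on their centre line; the grasp point (between the pads) lies 19 mm behind it; z points along the fingers, y is the direction in which the jaws open and shut (so a half turn about z gives the same grasp; the last joint's range is limited). The gripper opens to 85 mm and grips with 20 to 120 N. Pads are 22 mm wide; open, the fingers measure 114 mm over their backs; the gripper's body (76 mm by 85 mm) begins 54 mm behind the grasp point. The pads swing forward as they close: fully open they stand 13 mm farther back than shut.
Start: joints at [-1.149, 0.314, -0.047, 1.21, 0, 1.571], TCP at [245.638, -547.409, 231.299] pointing down, gripper open.
Joint ranges: [-2.67, 2.67], [-0.69, 1.73], [-1.03, 1.25], [-2.08, 2.16], [-1.42, 1.45], [-3.14, 3.14]. Speed limits (rad/s): [2.39, 2.39, 3.01, 3.14, 3.14, 3.14].

## Interface

Orientations are given as a unit quaternion [x, y, z, w].
In Python, from station import arm gives the robot as it stands. The module is installed in compiled form; this text tells all that it offers. Calls block until the motion is done:
- arm.movep(position, orientation): joint-space move of the TCP to a pose.
- arm.servo_line(position, ori=None, rate=150, until_force=None): straight line of the TCP; ori=None keeps the orientation; rate is the mean speed in mm/s. With until_force (N) it stops when the force on the tool has changed by that much, and returns True; else False.
- arm.set_joints(angles): joint-space move.
- arm.let_go() and arm.close_gripper(f_grip=None): open the fingers fully, or close them until they stop; f_grip is the grip in N (None keeps the last).
- arm.pause(seconds).
- arm.solve_ik(position, orientation): joint angles nearest the present ones, or None.
- arm.read_camera(name): name is "scene" or "top"; returns a dict with "color" (480x640x3 uint8, red, green, blue), "z_map" (480x640 float32, mm along the optical axis (not along the pixel's ray), 0 where there is no reading), "intrinsics" (3x3 intrinsics, pixels), "D" ([k1, k2, p1, p2, k3] as OpenCV has them; the pictures are not rectified), "R" (3x3) and "t" (3): a world point X has camera coordinates R X + t. Camera axes: x right, y down, z forward; pixel columns grow to the right and rows downward; lengths in mm; the calibration is good to about 2 mm. A picture is of the moment at which its call begins.
A pose or a line that the arm cannot do raises arm.PlanningError and nothing moves.
- arm.sign_off(): hands the job in, once; it reports no verdict.
Trained networks look in the newest picture that a camera, given by its name, has taken for a name from the list of things; names that differ only in an ending like _2 or _b are one class to them, and where a whole thing is asked for, a point or a joint stands for the part that bears it (a point fixed in the world has none). Each returns a list of dicts, best first, with "score" (0 to 1); they miss things now and then, are a little off and sometimes report something else, mostly with a low value. They report only what shows in the picture. A call takes as long as a camera call.
- arm.boxes_of(camera, name): "xyz" ([x, y, z] in mm, in the coordinates of the camera as it stood for that picture, good to about 4 mm: the middle of the surface that is visible of it).
Readings, each from a call of its own:
- arm.current_time(): time.
- arm.current_joints(): joint angles.
- arm.current_qd(): joint speeds.
- arm.current_joint_torque(): joint torques, N m.
- arm.current_eef_pos(): TCP position.
- arm.current_orientation(): TCP orientation.
- arm.current_force(): force on the tool from outside, world axes, zero at the start.
- arm.current_ft_torque(): the same for the moment, N m.
- arm.current_width(): finger opening in mm.
Only numpy, scipy, OpenCV 4.12 (cv2) and the standard library are available. Lean on these libraries where they do the work, as an engineer would, in place of code of your own. Each camera call takes 0.05 s, during which the arm holds its last target.

## Task

Set the labelling machine's format selector to the slot marked with a ring: push its lever with the fingertips through the gate and fully home to the end of that slot. Only push the lever, do not pinch it or force it against the gate, leave the jars and the cardboard core where they stand, and finish clear of everything.

Things in the scene. Friction and masses are not known exactly. Their poses are not given: they have to be found in the camera images.
- selector: Fixed grey housing 170 (its x) x 150 mm on a 200 x 180 x 12 mm foot; steel gate plate on top, its top 130 mm above the bench. Gate: three columns along x at y = -36, 0, +36 mm, 20 mm wide, ending about 41 mm either side of x = 0, joined only by a neutral channel along y at x = 0, 24 mm wide. Four corner slots have mark plates. Origin: centre of the underside, on the bench; z up.
- knob (a point): Centre of the lever's black knob, a cylinder 30 mm in diameter, 50 mm long, on the lever's axis. Upright, it spans 160 to 210 mm above the bench, over the selector's origin. The lever pivots about a point 30 mm above that origin, 155 mm below the knob's centre, stays where left and takes about 3 N at the knob to move. At a corner slot's end it is 45 mm in x, 50 mm in y off and 15 mm lower.
- lever (a joint): Tilt of the lever along the slots, rad: 0 upright (in the neutral channel), positive leans to the selector's +x; firm stops at +/-0.291, the slot ends. Starts anywhere between the two ends of the middle column. Knob moves about 155 mm per rad.
- yoke (a joint): Sideways tilt of the lever across the columns, rad: 0 middle column, +0.345 (a firm stop) the column at y = +36 mm, -0.345 the column at y = -36 mm. Positive leans to the selector's +y. Knob moves about 155 mm per rad.
- mark_ring: White mark plate 30 x 42 x 4 mm fixed on the gate plate beyond the end of one of the four corner slots (which slot varies), bearing a black raised ring, 26 mm outside and 15 mm inside diameter. The slot end beside this plate is the one wanted. Origin: centre of its underside, at selector x = +/-62 mm, y = +/-36 mm; axes parallel to the selector's.
- mark_bar: White mark plate 30 x 42 x 4 mm fixed on the gate plate beyond the end of one of the four corner slots (which slot varies), bearing a black raised single straight bar, 34 x 7 mm. Origin: centre of its underside, at selector x = +/-62 mm, y = +/-36 mm; axes parallel to the selector's.
- mark_cross: White mark plate 30 x 42 x 4 mm fixed on the gate plate beyond the end of one of the four corner slots (which slot varies), bearing a black raised diagonal cross of two 30 x 7 mm bars. Origin: centre of its underside, at selector x = +/-62 mm, y = +/-36 mm; axes parallel to the selector's.
- mark_square: White mark plate 30 x 42 x 4 mm fixed on the gate plate beyond the end of one of the four corner slots (which slot varies), bearing a black raised solid square of 20 mm. Origin: centre of its underside, at selector x = +/-62 mm, y = +/-36 mm; axes parallel to the selector's.
- jar_a: Loose jar with red cap, 64 mm in diameter, 95 mm high, standing on the bench at the selector's +y side; to be left alone. Origin: centre of its underside.
- jar_b: Loose smaller jar with red cap, 56 mm in diameter, 85 mm high, on the bench at the selector's -y side; to be left alone. Origin: centre of its underside.
- core: Loose cardboard label core, an upright tube 76 mm in diameter and 55 mm high, on the bench by the smaller jar; to be left alone. Origin: centre of its underside.
- stem (a point): Point on the lever's round steel stem (12 mm thick) 100 mm above the pivot, at the gate plate's top when upright. The stem has 4 mm play each way in a slot and 6 mm in the neutral channel, and can change column only there. It is about 30 to 35 mm from the ring plate's origin when fully home in the wanted slot.

How it is judged (in metres and radians):
At the end, for the whole second after the job is handed in: The lever rests in the slot beside the ring mark, tilted at least 0.24 rad along the slot (within about 5 mm of the slot's end, measured on the stem at the gate), the stem at gate height within 44 mm of the ring plate's centre ((value of joint lever above 0.24 rad or value of joint lever below -0.24 rad) and horizontal distance between stem and mark_ring below 0.044 m and velocity of joint lever between -0.05 and 0.05 rad/s); the robot touches nothing.
It fails at once if the larger jar was moved, tipped or lifted (distance of jar_a from where it was at the start of the episode above 0.03 m or angle between jar_a's own z axis and vertical above 0.35 rad).
It fails at once if the smaller jar was moved, tipped or lifted (distance of jar_b from where it was at the start of the episode above 0.03 m or angle between jar_b's own z axis and vertical above 0.35 rad).
It fails at once if the cardboard core was moved, tipped or lifted (distance of core from where it was at the start of the episode above 0.03 m or angle between core's own z axis and vertical above 0.35 rad).
It fails at once if the lever or gate was forced or pinched (more than 40 N between the fingers and the selector) (contact force between the fingers and selector above 40 N).
It also fails if it takes over 45 s, if anything falls off the work surface, if the arm or the gripper's body presses on something with over 40 N, if the wrist force passes 120 N, or if a joint passes its speed limit or range.

## Working session

There is one attempt and no reset: what is moved stays moved. The work goes in short steps, each a Python script; the robot and the scene stay as the last script left them, time stands still between calls to the robot, and variables do not carry over. Pictures are saved under pics/ and viewed, and the job is handed in when it is done.

```bash
mkdir -p pics; ls; cat > h.py <<'E'
import numpy as np, cv2
from station import arm
def w(c,p): return c["R"].T@(np.array(p)-c["t"])
E
python3 - <<'E'
from h import *
for n in ["scene","top"]:
    c=arm.read_camera(n); cv2.imwrite(f"pics/{n}0.png",c["color"][:,:,::-1]); np.save(f"pics/{n}0.npy",c,allow_pickle=True)
    print(n,"campos",(-c["R"].T@c["t"]).round(), c["intrinsics"][0,0])
    for o in ["selector","knob","lever","mark_ring","mark_bar","mark_cross","mark_square","jar_a","jar_b","core","stem"]:
        try:
            for d in arm.boxes_of(n,o)[:4]: print(o,round(d["score"],2),w(c,d["xyz"]).round(1))
        except Exception as e: print(o,e)
print(arm.current_time(),arm.current_orientation(),arm.current_width())
E
```

```text
pics
scene campos [1442. -337.  823.] 615.5101027414186
selector 0.44 [565.8  50.6 182.1]
lever 0.58 [564.4  55.3 183.6]
mark_ring 0.63 [627.7  71.5 132.9]
mark_ring 0.33 [489.6 -89.7  52.3]
mark_ring 0.21 [508.1 107.1 134. ]
mark_bar 0.63 [512.4 110.  129.9]
mark_cross 0.74 [600.3 236.8  61.8]
mark_cross 0.49 [609.8   4.6 131.3]
mark_cross 0.45 [489.   33.3 133.3]
mark_square 0.62 [610.8   5.1 125.4]
jar_a 0.64 [487.5 -86.7  53.6]
jar_a 0.61 [602.3 236.1  64.1]
jar_b 0.64 [487.5 -86.7  53.6]
jar_b 0.61 [602.3 236.1  64.1]
stem 0.93 [563.2  49.4 185.1]
top campos [443.  28. 931.] 473.55101975469404
selector 0.96 [548.6  45.2 126.5]
knob 0.69 [555.8  57.3 208.9]
mark_ring 0.57 [623.1  75.8 139.8]
mark_bar 0.86 [504.8 105.  136. ]
mark_bar 0.37 [607.4   1.1 133.6]
mark_bar 0.21 [575.4 247.6  96. ]
mark_cross 0.82 [483.7  35.1 137.9]
mark_square 0.55 [603.3   2.4 132.2]
jar_a 0.9 [469.2 -73.4  84.9]
jar_a 0.57 [574.4 247.3  94.6]
jar_a 0.51 [546.5  49.7 127. ]
jar_a 0.19 [555.9  49.7 208.9]
jar_b 0.9 [469.2 -73.4  84.9]
jar_b 0.57 [574.4 247.3  94.6]
jar_b 0.51 [546.5  49.7 127. ]
jar_b 0.19 [555.9  49.7 208.9]
core 0.66 [ 610.  -125.1   53.1]
core 0.56 [580.3 248.6  95.4]
stem 0.54 [554.2  51.6 211. ]
stem 0.26 [544.7  51.2 129.3]
1.2 [ 9.77842719e-01  2.09340910e-01  3.31734990e-06 -2.77078629e-06] 86.08180541864128
```

View pics/scene0.png

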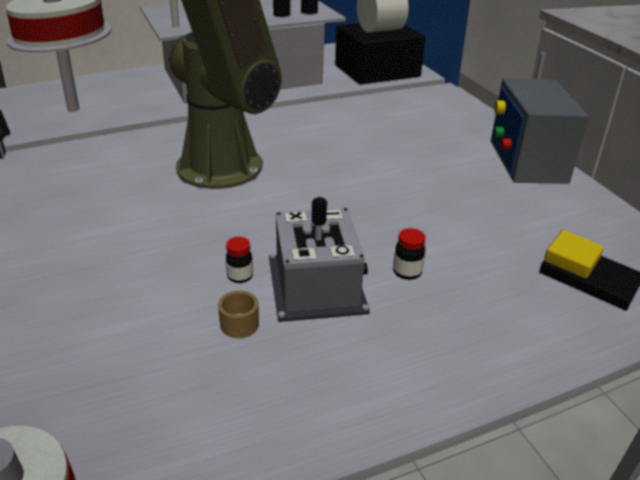

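View pics/top0.png

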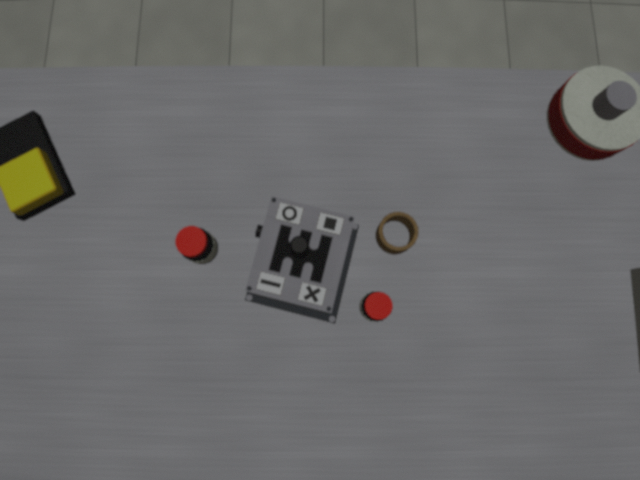

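The top view shows the ring plate at px (289,213), square (330,223), bar (270,283), cross (312,293), knob (300,244), larger jar (193,242), small jar (378,306) and core (397,232). The ring is therefore at selector +x,+y, with a yaw of about -0.26. The scene view's plates agree. Next I'll refine the pose from the depth data.

```bash
cat >> h.py <<'E'
def cloud(c):
    z=c["z_map"]; h,wd=z.shape
    u,v=np.meshgrid(np.arange(wd),np.arange(h))
    p=cv2.undistortPoints(np.stack([u,v],-1).reshape(-1,1,2).astype(float),c["intrinsics"],np.array(c["D"])).reshape(-1,2)
    P=np.c_[p*z.reshape(-1,1),z.reshape(-1)]
    W=(P-c["t"])@c["R"]; W[z.reshape(-1)==0]=np.nan
    return W.reshape(h,wd,3)
def pose(c):
    W=cloud(c); g=c["color"].astype(int); m=(np.abs(W[...,2]-133)<14)&(g.min(-1)>165)
    m&=(np.hypot(W[...,0]-552,W[...,1]-52)<115)
    return W,m
def knob(c,o,th,jm=None):
    W=cloud(c); ca,s=np.cos(th),np.sin(th)
    d=W[...,:2]-o; L=np.stack([d@[ca,s],d@[-s,ca],W[...,2]],-1)
    m=(L[...,2]>150)&(L[...,2]<225)&(np.abs(L[...,0])<75)&(np.abs(L[...,1])<80)&(c["color"].max(-1)<70)
    return L[m]
E
python3 - <<'E'
from h import *
for n in ["top","scene"]:
    c=np.load(f"pics/{n}0.npy",allow_pickle=True).item()
    W=cloud(c); g=c["color"].astype(int)
    near=np.hypot(W[...,0]-552,W[...,1]-52)<100
    pl=near&(W[...,2]>115)&(W[...,2]<150)
    r=cv2.minAreaRect(W[pl][:,:2].astype(np.float32)); print(n,"plate rect",r, "zmed",np.median(W[pl][:,2]))
    b=pl&(g.min(-1)>np.percentile(g[pl].min(-1),80)) if False else pl&(g.min(-1)>140)
    k,l,st,ce=cv2.connectedComponentsWithStats(b.astype(np.uint8))
    for i in range(1,k):
        if st[i,4]>40:
            q=W[l==i]; rr=cv2.minAreaRect(q[:,:2].astype(np.float32)); print(st[i,4],ce[i].round(),np.round(rr[0],1),np.round(rr[1],1),round(rr[2],1),q[:,2].mean().round(1))
    kk=near&(W[...,2]>152)&(W[...,2]<230); q=W[kk]; print("knob px",kk.sum(),q.mean(0).round(1),q.min(0).round(1),q.max(0).round(1))
    t=q[q[:,2]>np.percentile(q[:,2],98)-6]; print("top",t.mean(0).round(1),len(t))
    for nm,c0,rad in (("ja",(575,247),60),("jb",(470,-73),50),("core",(610,-125),60)):
        s=(np.hypot(W[...,0]-c0[0],W[...,1]-c0[1])<rad)&(W[...,2]>40); 
        if s.sum(): print(nm,cv2.minEnclosingCircle(W[s][:,:2].astype(np.float32)))
E
```

```text
top plate rect ((555.7247924804688, 55.59699249267578), (150.16554260253906, 170.369873046875), 75.91674041748047) zmed 131.23970562005016
knob px 353 [555.4  54.7 205.8] [542.9  40.9 166.7] [573.   68.8 215.3]
top [557.6  55.1 210.7] 267
ja ((581.6414794921875, 253.0830841064453), 31.900747299194336)
jb ((468.78594970703125, -81.22929382324219), 28.242122650146484)
core ((609.7926025390625, -125.97687530517578), 38.05109405517578)
scene plate rect ((554.1361694335938, 54.78314208984375), (150.75448608398438, 178.89483642578125), 75.90563201904297) zmed 128.79964368475942
92 [335. 214.] [505.3 112.6] [30.2 46.6] 64.4 132.4
45 [304. 216.] [487.5  51.9] [11.4 37.2] 76.9 132.0
55 [289. 217.] [483.3  20.7] [44.1 20.2] 15.0 132.6
54 [351. 250.] [628.2  90.3] [13.4 32.8] 64.9 132.7
145 [304. 254.] [602.5   6.4] [43.8 42.2] 75.9 132.7
54 [334. 251.] [618.9  59.5] [37.1 14.6] 2.9 132.8
knob px 426 [565.3  50.4 189.6] [544.1  38.3 152.8] [574.7  68.1 211.6]
top [560.9  52.8 208.2] 115
ja ((585.6671142578125, 251.95864868164062), 33.28190231323242)
jb ((470.767333984375, -84.53659057617188), 28.74424171447754)
core ((610.7949829101562, -127.42292785644531), 39.59783935546875)
```

The depth fit gives a 150 x 170 mm plate, matching the stated size. Its origin is (555.5, 55.4) with yaw -0.246. The knob's top centre is about 2 mm from the origin, so the lever is nearly upright in the neutral channel. I'll close the fingers and push towards +y first.

```bash
cat >> h.py <<'E'
O=np.array([555.5,55.4]); YAW=-0.246
def S(x,y,z):
    c,s=np.cos(YAW),np.sin(YAW); return [float(O[0]+c*x-s*y),float(O[1]+s*x+c*y),float(z)]
def loc():
    p=np.array(arm.current_eef_pos()); d=p[:2]-O; c,s=np.cos(YAW),np.sin(YAW)
    return np.round([c*d[0]+s*d[1],-s*d[0]+c*d[1],p[2]],1)
def Q(th): return [float(np.cos(th/2)),float(np.sin(th/2)),0.,0.]
def st(tag): print(tag,loc(),np.round(arm.current_force(),1),round(arm.current_time(),2))
def shot(n,f):
    c=arm.read_camera(n); cv2.imwrite(f"pics/{f}.png",c["color"][:,:,::-1]); return c
E
python3 - <<'E'
from h import *
arm.close_gripper(20); print(arm.current_width())
for k in range(-2,3):
    th=YAW+k*np.pi/2
    print(k,[ (None if q is None else np.round(q,2).tolist()) for q in (arm.solve_ik(S(0,-60,250),Q(th)),arm.solve_ik(S(-50,48,168),Q(th)))])
E
```

```text
0.09976871571263514
-2 [[-0.01, 0.2, -0.16, 1.22, 0.0, 0.24], [0.22, 0.22, -0.32, 1.03, 0.0, 0.46]]
-1 [[-0.01, 0.2, -0.16, 1.22, 0.0, -1.33], [0.22, 0.22, -0.32, 1.03, 0.0, -1.11]]
0 [[-0.01, 0.2, -0.16, 1.22, 0.0, -2.9], [0.22, 0.22, -0.32, 1.03, 0.0, -2.68]]
1 [[-0.01, 0.2, -0.16, 1.22, 0.0, 1.81], [0.22, 0.22, -0.32, 1.03, 0.0, 2.03]]
2 [[-0.01, 0.2, -0.16, 1.22, 0.0, 0.24], [0.22, 0.22, -0.32, 1.03, 0.0, 0.46]]
```

```bash
python3 - <<'E'
from h import *
q=Q(YAW+np.pi/2)
arm.movep(S(1,-60,260),q); st("above")
arm.servo_line(S(1,-60,172),rate=100); st("down")
hit=arm.servo_line(S(1,-30,172),rate=60,until_force=12); st(f"pre {hit}")
hit=arm.servo_line(S(1,34,170),rate=30,until_force=12); st(f"push {hit}")
c=shot("top","y1"); shot("scene","y1s")
E
```

```text
above [  1.2 -60.8 260. ] [ 0.4 -0.9 -1. ] 4.18
down [  1.5 -59.9 172.6] [-0.3  0.2  0.8] 5.22
pre False [  0.9 -29.8 171.9] [0.4 0.5 0.5] 5.87
push True [  0.4  28.  169. ] [-0.2 -2.8  3. ] 7.73
```

View pics/y1s.png

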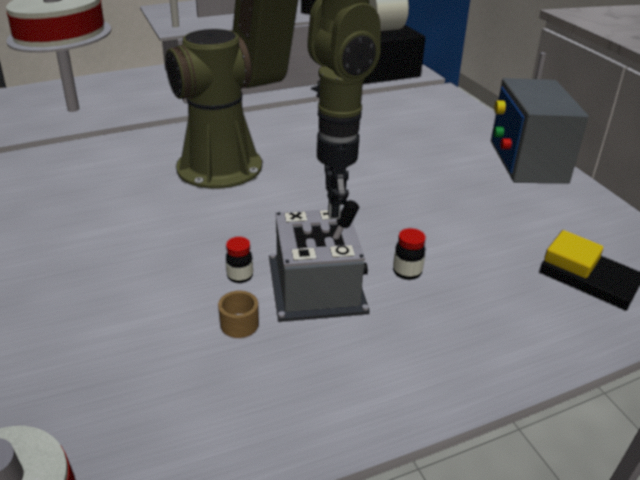

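The push stopped on force at y=28. In the scene view the knob, at px (348,214), leans fully into the +y column. I'll back off, go over to the -x side and push +x.

```bash
python3 - <<'E'
from h import *
arm.servo_line(S(0,5,170),rate=80)
arm.servo_line(S(-5,0,250),rate=150); 
c=shot("top","y2")
p=knob(c,O,YAW); t=p[p[:,2]>np.percentile(p[:,2],98)-12]; print("knob loc",p.mean(0).round(1),p.min(0).round(1),p.max(0).round(1),len(p))
W=cloud(c); 
arm.servo_line(S(-55,48,250),rate=150)
arm.servo_line(S(-55,48,168),rate=100); st("down")
arm.servo_line(S(-40,48,168),rate=60,until_force=12)
hit=arm.servo_line(S(25,48,162),rate=30,until_force=12); st(f"push {hit}")
shot("scene","x1s")
E
```

```text
Traceback (most recent call last):
IndexError: index -1 is out of bounds for axis 0 with size 0
```

View pics/y2.png

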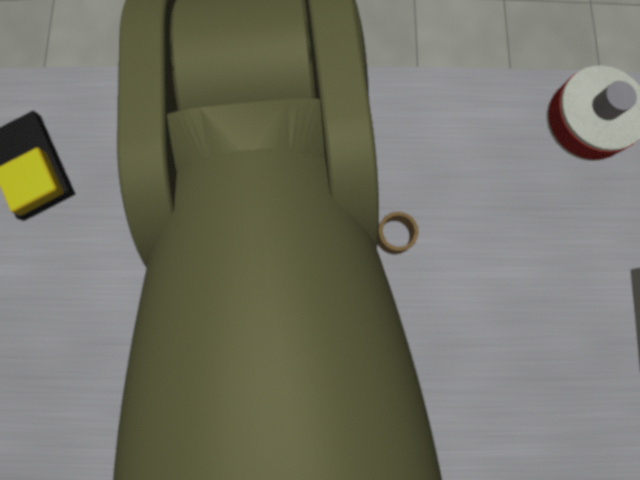

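The arm hides the selector from the top camera, so that check is useless here. I'll continue using the scene camera.

```bash
python3 - <<'E'
from h import *
arm.servo_line(S(-55,48,250),rate=150); c=shot("scene","y3s")
p=knob(c,O,YAW); print("knob loc",p.mean(0).round(1),p.min(0).round(1),p.max(0).round(1),len(p)) if len(p) else print("none")
arm.servo_line(S(-55,48,168),rate=100); st("down")
arm.servo_line(S(-40,48,168),rate=60,until_force=12)
hit=arm.servo_line(S(25,48,162),rate=30,until_force=12); st(f"push {hit}")
shot("scene","x1s")
E
```

```text
knob loc [ 11.5  50.2 180.2] [ -5.5  32.3 150.5] [ 20.2  71.  202.7] 369
down [-54.5  48.2 168.6] [-0.   0.  -0.4] 10.62
push True [ 20.   47.5 161.3] [-7.3  0.8  9.9] 13.08
```

View pics/x1s.png

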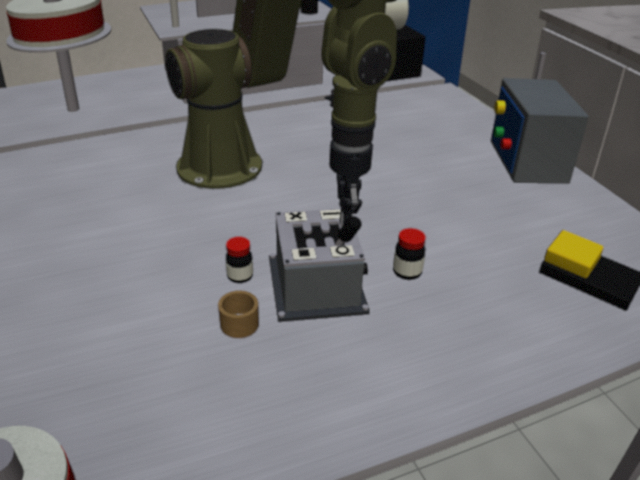

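View pics/y3s.png

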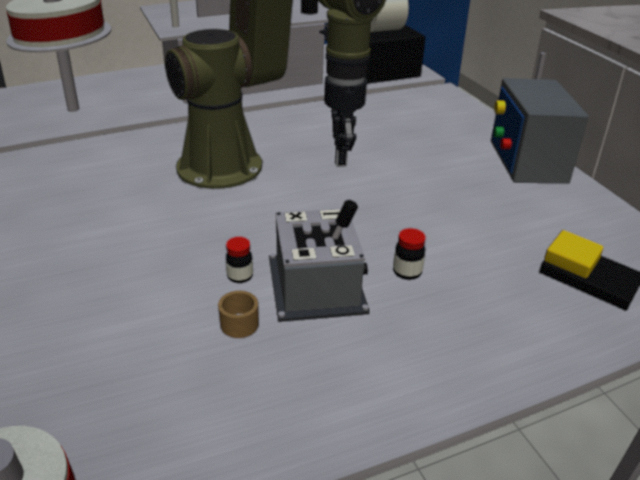

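```bash
python3 - <<'E'
from h import *
arm.servo_line(S(-20,48,168),rate=80)
arm.servo_line(S(-60,48,260),rate=150)
p=S(-60,48,260); q=arm.current_joints()
q=list(q); q[0]-=1.0; arm.set_joints([float(v) for v in q]); st("clear")
for n in ("top","scene"):
    c=shot(n,n+"E"); p=knob(c,O,YAW); print(n,"knob",p.mean(0).round(1),p.min(0).round(1),p.max(0).round(1),len(p))
    for o in ("knob","stem","mark_ring"):
        for d in arm.boxes_of(n,o)[:2]: print(o,round(d["score"],2),w(c,d["xyz"]).round(1))
    if n=="top":
        t=p[p[:,2]>p[:,2].max()-14]; print("topface",t.mean(0))
        cv2.imwrite("pics/topEc.png",cv2.resize(c["color"][180:340,220:400,::-1],None,fx=4,fy=3.7)[:600,:800])
E
```

```text
clear [ -74.2 -451.8  259.2] [0.4 1.  0.7] 16.43
top knob [ 41.7  49.6 182.8] [ 24.9  30.8 152.8] [ 64.2  70.5 199.9] 477
knob 0.87 [608.4  93.1 184.9]
stem 0.6 [602.9  91.2 183.3]
mark_ring 0.77 [626.9  68.5 138.3]
mark_ring 0.54 [605.3  93.1 186.9]
topface [ 47.22017062  55.35273088 192.96151278]
scene knob [ 54.3  48.  176. ] [ 35.9  30.1 150.2] [ 65.6  67.8 197.2] 361
knob 0.8 [615.5  84.2 176.7]
stem 0.85 [620.9  85.6 173.8]
mark_ring 0.48 [622.1  76.7 134.1]
```

View pics/topEc.png

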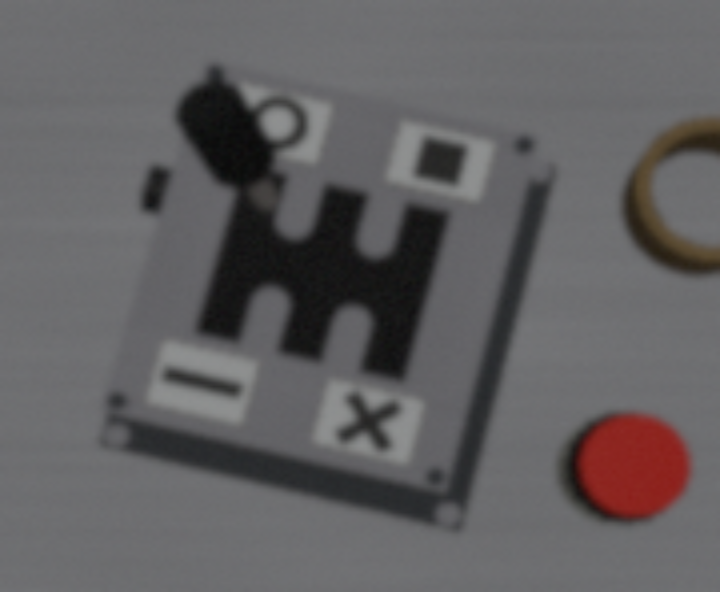

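View pics/sceneE.png

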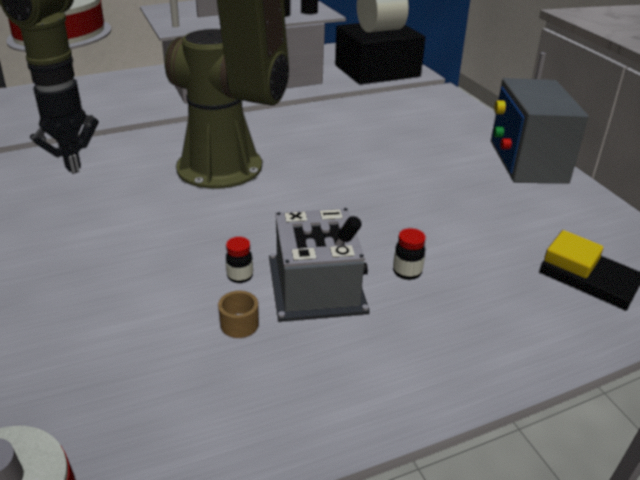

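The view from above shows the stem in the upper-left slot beside the ring, with the knob at crop px (228,135). I'll fit the tilt with a cylinder model to confirm it is fully home.

```bash
cat > fit.py <<'E'
from h import *
from scipy.optimize import least_squares
def sdf(P,a):
    d=np.array([np.tan(a[0]),np.tan(a[1]),1]); d/=np.linalg.norm(d)
    r=P-[0,0,30]; s=r@d; rad=np.linalg.norm(r-np.outer(s,d),axis=1)
    q=np.c_[rad-15,np.abs(s-155)-25]
    return np.linalg.norm(np.maximum(q,0),axis=1)+np.minimum(q.max(1),0)
def fit(n,c,x0):
    P=knob(c,O,YAW); P=P[P[:,2]>155]
    r=least_squares(lambda a:sdf(P-[a[2],a[3],0],a),[*x0,0,0],loss="soft_l1",x_scale=[.1,.1,5,5]) if False else least_squares(lambda a:sdf(P,a),x0,loss="soft_l1")
    print(n,r.x.round(3),"rms",np.sqrt(np.mean(r.fun**2)).round(2),len(P))
if __name__=="__main__":
    for n in ("top","scene"):
        fit(n+" start",np.load(f"pics/{n}0.npy",allow_pickle=True).item(),[0,0])
        fit(n+" now",arm.read_camera(n),[.25,.33])
E
python3 fit.py
```

```text
top start [0.017 0.005] rms 1.37 347
top now [0.309 0.353] rms 1.12 469
scene start [ 0.007 -0.005] rms 1.51 379
scene now [0.306 0.35 ] rms 1.43 331
```

Both cameras fit about 0.307 rad by 0.35 rad, which is the slot end. The 0.24 rad threshold would read about 0.25 in this fit.

```bash
python3 - <<'E'
from h import *
c=arm.read_camera("top"); W=cloud(c)
for nm,c0,rad in (("ja",(575,247),60),("jb",(470,-73),50),("core",(610,-125),60)):
    s=(np.hypot(W[...,0]-c0[0],W[...,1]-c0[1])<rad)&(W[...,2]>40); print(nm,cv2.minEnclosingCircle(W[s][:,:2].astype(np.float32)))
st("end"); print(np.abs(arm.current_qd()).max()); arm.sign_off()
E
```

```text
ja ((581.4647216796875, 252.80166625976562), 31.85995864868164)
jb ((468.80926513671875, -81.23950958251953), 28.23874855041504)
core ((610.130615234375, -126.39472961425781), 38.462669372558594)
end [ -74.6 -452.4  259.2] [-0.6  0.8 -0. ] 16.98
0.0014876864555751462
the job is handed in; nothing more can be done
```

The lever is fully home in the slot beside the ring mark, at the selector's +x/+y corner, and the job is handed in at about 17 s. With the fingers closed, I pushed the knob through the neutral channel to the +y stop, went round it, and pushed +x to the slot end. Both pushes stopped on a 12 N force limit.

**Lever position:** cylinder fits from both cameras put the tilt at about 0.31 rad along the slot and 0.35 rad sideways. That matches the slot end at 0.291 and 0.345 rad, allowing for how the fit defines its angles. The top view also shows the stem at the end of the ring slot.

**Jars and core:** all three are within 0.6 mm of where they started.

**Arm:** it finished still and clear of everything, about 450 mm to the side, with the force reading near zero.

**Failed check:** one mid-task look from the top camera showed nothing useful because the arm hid the selector, and that script stopped there. I repeated the check with the scene camera before the second push.

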